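# Steady the swinging test hook and hang the repaired clock on it

### The job

The red drop hook on the test stand is swinging. Steady it first with a touch so that it hangs plumb and still, and only then hang the blue clock on it by its steel loop and leave it hanging freely and quietly. Leave the orange clock and the other things on the bench where they are.

Things in the scene. Friction and masses are not known exactly. Their poses are not given: they have to be found in the camera images.
- stand: Fixed gallows stand. Origin on the table under the hook's pivot (pivot 320 mm up); x points from the hook's tip back to the stand (yaw varies), y left, z up. Green foot 100x190x14 mm centred at x 100, y 70; 18 mm post at x 100, y 120; 16 mm bar at height 336 from it straight to a block over the pivot (x 6 to 30, 22 wide, z 311 to 341; pin to x -12). Free below and in front (-x).
- hook (a joint): Swing angle (rad) of the hook about the stand's x axis at the pivot: 0 is plumb, positive when its lower end is towards the stand's +y; stops at +-0.9. Starts let go at 0.3 to 0.5 and, left alone, swings on past the time allowed (period about 0.6 s). Hardly any friction, 90 g; gravity alone brings it to 0.
- hook_prong (a point): Middle of the red hook's prong, on its axis; swings with the hook. When plumb it is at x -42, y 0, z 210 mm in the stand's frame, axes parallel. The hook is a 6 mm round bar: shank 110 mm down from the pivot, then a level prong 85 mm long towards -x (shank 42 mm behind this point, end 42 mm in front), the end turned up: tip's top 17 mm above the prong's axis.
- blue_clock: Repaired clock, loose, about 250 g, standing upright: blue case 30 mm thick (x), 140 wide (y), 95 high (z), white dial on +x, an upright steel wire loop on the middle of its top. Origin: centre of the underside. The top edge beside the loop can be pinched from above across the thickness.
- blue_clock_loop (a point): Centre of the blue clock's loop, 113 mm above its underside, in mid-thickness. The loop lies in the clock's y-z plane (its hole runs along x): 5 mm wire, inner radius 20 mm, top 138 mm above the underside; hole free from 95 to 133 mm. Hung on the prong, this point is 17 mm below the prong's axis.
- orange_clock: A clock of the same make and size with an orange case; not to be hung. Origin: centre of the underside.
- oil_jar: Small white jar, 44 mm across, 50 mm high, white lid; origin under its centre.
- grease_jar: White jar, 52 mm across, 60 mm high, red lid; origin under its centre.
- loupe: Black eye loupe, 34 mm across, 26 mm high; origin under its centre.
- driver: Screwdriver 150 mm long lying on the table.
- parts_tray: Green parts tray 120 x 160 x 22 mm; origin under its centre.
Not all that is in view belongs to the job. Of the things that look like the blue_clock, take the one that is nearest to the robot's base at the start.

How it is judged:
On the way:
1. the hook has been steadied: it stays within 0.1 rad of plumb, nearly still (under 0.4 rad/s), for half a second, while the blue clock's loop is still more than 60 mm from the prong (value of joint hook between -0.1 and 0.1 rad and velocity of joint hook between -0.4 and 0.4 rad/s and distance between blue_clock_loop and hook_prong above 0.06 m), for 0.5 s.
At the end, for the whole second after the job is handed in: Blue clock hangs by its loop on the prong (loop centre within 43 mm of the prong's middle along it, 14 mm sideways, 9-25 mm below its axis), upright to 0.25 rad, let go, under 0.08 m/s; hook within 0.12 rad of plumb, under 0.5 rad/s; all other listed loose things within 40 mm of their places (x of blue_clock_loop in the frame of hook_prong between -0.043 and 0.043 m and y of blue_clock_loop in the frame of hook_prong between -0.014 and 0.014 m and z of blue_clock_loop in the frame of hook_prong between -0.025 and -0.009 m and value of joint hook between -0.12 and 0.12 rad and velocity of joint hook between -0.5 and 0.5 rad/s and angle between blue_clock's own z axis and vertical below 0.25 rad and linear speed of blue_clock below 0.08 m/s and distance of each of orange_clock, oil_jar, grease_jar, loupe, driver, parts_tray from where it was at the start of the episode below 0.04 m); the robot touches nothing.
It fails at once if the orange clock is shoved 40 mm or more, or tipped over (distance of orange_clock from where it was at the start of the episode above 0.04 m or angle between orange_clock's own z axis and vertical above 0.5 rad).
It fails at once if another loose thing on the bench is shoved 40 mm or more from its place (distance of any of oil_jar, grease_jar, loupe, driver, parts_tray from where it was at the start of the episode above 0.04 m).
It also fails if it takes over 64 s, if anything falls off the work surface, if the arm or the gripper's body presses on something with over 40 N, if the wrist force passes 120 N, or if a joint passes its speed limit or range.

### The arm

A 7-joint arm with a two-finger parallel gripper is mounted at the origin on the work surface. World frame = base frame: x ahead of the robot, y to its left, z up, the work surface at z = 0. Lengths are in m, angles in rad, forces in N, time in s.
With the tool pointing down it reaches from about 0.4 to 0.85 m from the base axis. Payload 10.4 kg.
Tool frame: the origin (TCP) lies between the finger pads; the fingertips stand 14 mm ahead of it and the grasp point (between the pads) lies 5 mm behind it (r.finger_overhang is the z of the fingertips in the tool frame, in m); z points along the fingers, y is the line along which they close (so a half turn about z gives the same grasp; the last joint's range is limited). The gripper opens to 87 mm and grips with 3 to 60 N. Pads are 19 mm wide; open, the fingers measure 117 mm over their backs; the gripper's body (75 mm by 190 mm) begins 51 mm behind the grasp point.
Start: joints at [-1.219, 0.332, -0.065, 1.46, 0.022, 1.35, -0.088], TCP at [0.229, 0.582, 0.237] pointing down, gripper open.
Joint ranges: [-2.6, 2.6], [-0.5, 2.12], [-1.47, 1.34], [0.16, 2.42], [-1.27, 4.41], [0.06, 2.06], [-2.6, 2.6]. Speed limits (rad/s): [2.22, 2.22, 2.79, 2.79, 3.14, 3.14, 3.14].

### API

Orientations are given as a unit quaternion [x, y, z, w].
In Python, from bench import r, optics gives the robot as it stands.
- The arm moves only by the shell command python3 -m pendant 'ROWS' [FORCE]. ROWS is JSON, a list of rows, each a list of 7 numbers: the closure, from -1 (fully open) to 1 (shut), then the shift along the tool's x, y, z scaled (see below), then the turn, a rotation vector about the tool's x, y, z scaled (see below). In form: [[grip, x, y, z, rx, ry, rz], ...]. A call has 1 to 8 rows; each row is the pose to reach, as a shift and turn from the pose commanded when the call began, along the tool's axes at that moment; what a row does not reach only later rows make up. The controller multiplies each number of a shift by 0.3 m and each number of a turn by 120 degrees. A row lasts 1/8 s, in which the tool goes at most 62.5 mm and 10.7 degrees, less where a joint would pass 70% of its speed; a pose out of reach is approached as far as the arm can. A call with a number of a shift or a turn outside -1 to 1 is refused whole. A call with a gripper value outside its range is refused whole. The fingers move at their own pace and stop on an object; FORCE is the grip in N (left out, the last holds). Time passes only in rows, so rows that repeat a pose let the fingers close. It gives the time, the measured TCP pose, the force, the opening and the grip force at its end, in the units of the state.
- r.read_state(): the state, without advancing time (a new reading comes with each control period).
- optics.camera(name): name is "side" or "top"; returns a dict with "pixels" (480x640x3 uint8, red, green, blue), "vfov" (degrees; the focal length in pixels is half the picture's height over the tangent of half this angle, whatever the lens; pixels are square), "cx", "cy" (the principal point, pixels), "D" ([k1, k2, p1, p2, k3] as OpenCV has them; the pictures are not rectified), "rvec" (rotation vector, rad) and "tvec" (3), from world to camera coordinates, as OpenCV has them. Camera axes: x right, y down, z forward; pixel columns grow to the right and rows downward; lengths in m; the calibration is good to about 2 mm. A picture is of the moment at which its call begins. There is no depth.
- r.close_job(): hands the job in; it is judged then, once.
The state is a dict: "time": time; "joint_positions": joint angles; "joint_vel": joint speeds; "joint_torque": joint torques, N m; "ee_pos": TCP position; "eef_rot": TCP orientation; "ft_force": force on the tool from outside, world axes, zero at the start; "torque": the same for the moment, N m; "width": finger opening in m; "grip_force": force on a finger pad.
Only numpy, scipy, OpenCV 4.12 (cv2) and the standard library are available. Lean on these libraries where they do the work, as an engineer would, in place of code of your own. Each camera call takes 0.05 s, during which the arm holds its last target. There are 200 camera calls.

## Working session

There is one attempt and no reset: what is moved stays moved. The work goes in short steps, Python scripts to look and compute and a shell command to move; the robot and the scene stay as the last step left them, time stands still between calls to the robot, and variables do not carry over. Pictures are saved under pics/ and viewed, at most 10 in all, crops included, and the job is handed in when it is done.

```bash
mkdir -p pics; python3 - <<'E'
from bench import r, optics
import cv2,pickle
for n in("side","top"):
    c=optics.camera(n); cv2.imwrite(f"pics/{n}0.png",c["pixels"][:,:,::-1]); pickle.dump(c,open(f"{n}0.pkl","wb"))
    print(n,{k:v for k,v in c.items() if k!="pixels"})
print(r.read_state())
E
```

```text
side {'vfov': 42.91149588448228, 'cx': 315.9014325309841, 'cy': 251.72436153081645, 'D': array([-0.10308843,  0.        ,  0.        ,  0.        ,  0.        ]), 'rvec': array([ 1.01019027, -2.49352296,  0.97032803]), 'tvec': array([0.35629713, 0.40507332, 1.52931452])}
top {'vfov': 52.528204372741065, 'cx': 316.45264767588026, 'cy': 240.24944830643182, 'D': array([-0.01179338,  0.        ,  0.        ,  0.        ,  0.        ]), 'rvec': array([ 2.15468417, -2.15610036,  0.11708074]), 'tvec': array([-0.00606896,  0.54944791,  1.28314531])}
{'time': 0.1, 'joint_positions': array([-1.21862087,  0.33278953, -0.06468462,  1.46082347,  0.02163542,
        1.34988557, -0.08852318]), 'joint_vel': array([ 0.00101208, -0.00224083, -0.00017286, -0.00278044,  0.00042589,
        0.00074666,  0.00171056]), 'joint_torque': array([ 8.62697507e-04, -6.24541783e+01,  2.41169496e-02, -3.90717781e+01,
       -6.13735174e-02,  3.63995216e-02,  8.14629311e-05]), 'ee_pos': array([0.22869771, 0.58132385, 0.23586158]), 'eef_rot': array([ 1.86298576e-01,  9.82492990e-01, -6.01192218e-04, -6.67935956e-05]), 'ft_force': array([ 0.23220828, -0.66757991, -0.19381435]), 'torque': array([ 0.01110579, -0.0624951 , -0.00131797]), 'grip_force': 0.0, 'width': 0.08735609810596705}
```

View pics/side0.png

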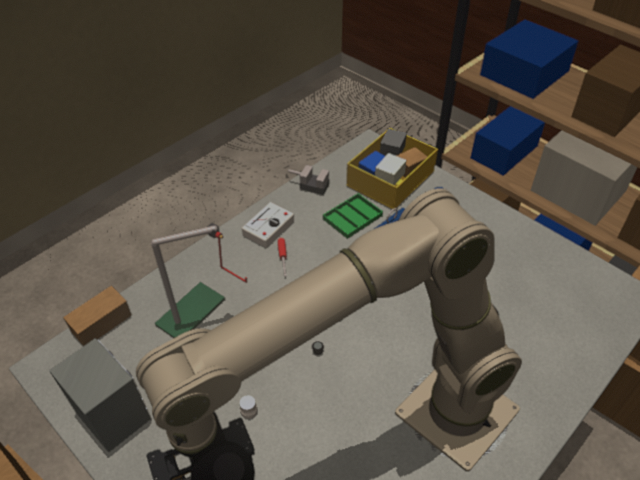

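View pics/top0.png

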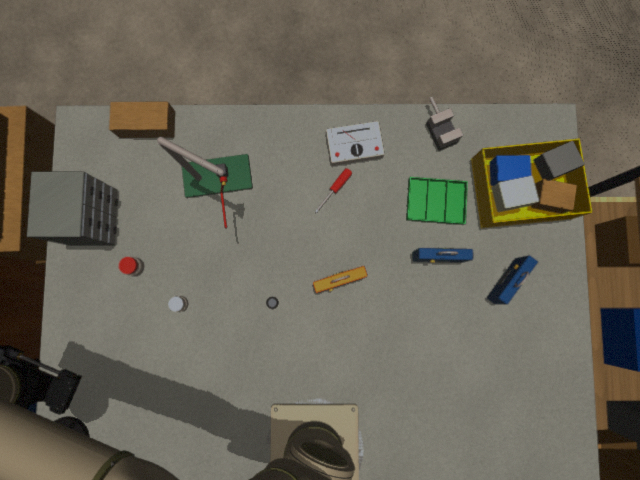

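The side view (the arm hides the clocks) shows the stand with its pivot near (216,231) and prong end at (245,280). In the top view the pivot is near (223,172) and the prong end at (226,228). Things that could be the blue clock, in the top view: clock A (444,255), clock B (514,280), and the orange clock (340,279), which is excluded. The blue box in the bin (512,168) is not a clock.

```bash
cat > h.py <<'E'
import numpy as np,cv2
from scipy.spatial.transform import Rotation as R
def K(c):
    f=240/np.tan(np.radians(c["vfov"]/2)); return np.array([[f,0,c["cx"]],[0,f,c["cy"]],[0,0,1]])
def proj(c,P): return cv2.projectPoints(np.array(P,float).reshape(-1,1,3),c["rvec"],c["tvec"],K(c),c["D"])[0].reshape(-1,2)
def ray(c,uv):
    p=cv2.undistortPoints(np.array(uv,float).reshape(-1,1,2),K(c),c["D"]).reshape(-1,2)
    M=cv2.Rodrigues(c["rvec"])[0]; return -M.T@c["tvec"], np.c_[p,np.ones(len(p))]@M
def plane(c,uv,z):
    o,d=ray(c,uv); return o+d*((z-o[2])/d[:,2])[:,None]
def tri(cs,uvs):
    A=0;b=0
    for c,uv in zip(cs,uvs):
        o,d=ray(c,[uv]); d=d[0]/np.linalg.norm(d); Q=np.eye(3)-np.outer(d,d); A=A+Q;b=b+Q@o
    return np.linalg.solve(A,b)
E
python3 - <<'E'
from h import *
import pickle
t=pickle.load(open("top0.pkl","rb"));s=pickle.load(open("side0.pkl","rb"))
for n,uv in dict(A=(444,255),B=(514,280),orange=(340,279)).items():
    p=plane(t,[uv],.095)[0];print(n,p.round(3),np.hypot(*p[:2]).round(3))
for n,uv,z in[("oil",(177,304),.05),("grease",(129,266),.06),("loupe",(272,303),.026),("driver",(334,190),.01),("tray",(437,201),.02),("cabinet",(75,207),.1),("box",(356,142),.05)]:
    print(n,plane(t,[uv],z)[0].round(3))
im=t["pixels"][:,:,::-1]
hsv=cv2.cvtColor(t["pixels"],cv2.COLOR_RGB2HSV)
m=cv2.inRange(hsv,(55,60,20),(85,255,120)); m[:, :175]=0;m[:,260:]=0;m[:140]=0;m[205:]=0
m=cv2.morphologyEx(m,cv2.MORPH_CLOSE,np.ones((9,9)))
ct=max(cv2.findContours(m,0,2)[0],key=cv2.contourArea)
pl=plane(t,ct.reshape(-1,2),.014)[:,:2].astype(np.float32); print("foot",cv2.minAreaRect(pl),cv2.boxPoints(cv2.minAreaRect(pl)).round(3).tolist())
print("pivot tri",tri([t,s],[(223,173),(216,231)]),"tip",tri([t,s],[(226,228),(245,280)]))
a=cv2.resize(im[225:315,400:550],None,fx=5,fy=5,interpolation=cv2.INTER_CUBIC)
cv2.imwrite("pics/clk.png",a)
b=cv2.resize(im[125:245,150:270],None,fx=5,fy=5,interpolation=cv2.INTER_CUBIC)
cv2.imwrite("pics/stand.png",b)
E
```

```text
A [ 0.504 -0.334  0.095] 0.604
B [ 0.439 -0.51   0.095] 0.673
orange [ 0.442 -0.067  0.095] 0.447
oil [0.378 0.361 0.05 ]
grease [0.478 0.49  0.06 ]
loupe [0.381 0.113 0.026]
driver [ 0.693 -0.055  0.01 ]
tray [ 0.659 -0.338  0.02 ]
cabinet [0.63  0.623 0.1  ]
box [ 0.818 -0.115  0.05 ]
foot ((0.7350935935974121, 0.2740449905395508), (0.09876419603824615, 0.18765756487846375), 8.130388259887695) [[0.6729999780654907, 0.36000001430511475], [0.6990000009536743, 0.17399999499320984], [0.796999990940094, 0.18799999356269836], [0.7710000276565552, 0.37400001287460327]]
pivot tri [0.65806108 0.18925927 0.32723789] tip [0.5525041  0.19835732 0.23348537]
```

View pics/clk.png

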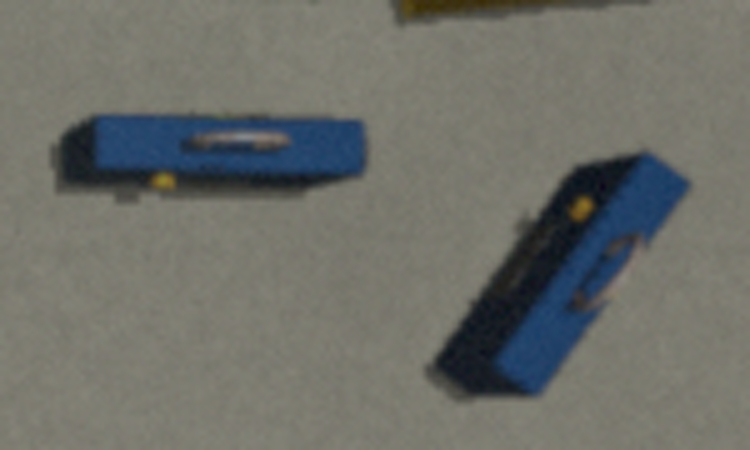

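View pics/stand.png

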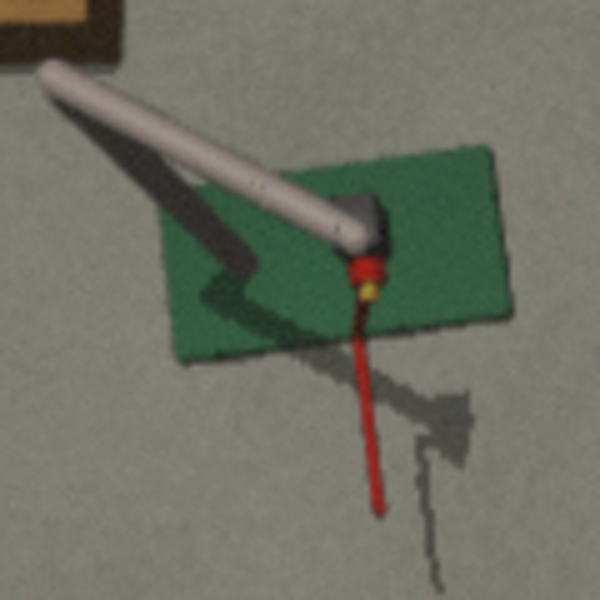

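Top crops: left clock A has its loop at about (447,253) and right clock B at about (521,280). A has its back with the yellow key facing the robot, so its dial is on world +x. A lies 0.604 m from the base and B 0.673 m, so A is the one to hang. The stand crop shows the pivot at (223,173) and the prong end at (226,228). Next I work out the poses.

```bash
cat >> h.py <<'E'
yaw=np.radians(8.1); P=np.array([.646,.191,0.])
Xs=np.array([np.cos(yaw),np.sin(yaw),0]);Ys=np.array([-Xs[1],Xs[0],0])
def S(x,y,z): return P+x*Xs+y*Ys+[0,0,z]
def tool(yaz,lean=0):
    """tool pointing down, tool y at azimuth yaz; lean: tilt about tool y so that -z axis leans to +tool x by lean"""
    y=np.array([np.cos(yaz),np.sin(yaz),0]); z=np.array([0,0,-1.]); x=np.cross(y,z)
    M=np.c_[x,y,z]; return R.from_matrix(M)*R.from_rotvec([0,-lean,0])
def move(st,p,Rt):
    R0=R.from_quat(st["eef_rot"]); d=R0.inv().apply(p-st["ee_pos"]); w=(R0.inv()*Rt).as_rotvec()
    print("pos",np.round(p,3),"shift",np.round(d/.3,3),"turn",np.round(w/np.radians(120),3),"| mm",np.round(d*1e3),"deg",np.degrees(w).round(1))
E
python3 - <<'E'
from h import *
from bench import r
import pickle
t=pickle.load(open("top0.pkl","rb"))
st=r.read_state()
Rt=tool(yaw+np.pi/2)
for y in(.15,.018,.012): move(st,S(-.07,y,.208),Rt)
move(st,S(-.07,.15,.208),tool(yaw-np.pi/2))
c=plane(t,[(419.4,248),(472.4,249),(473,260),(419,259)],.095)[:,:2]; print(c.round(4).tolist())
print(cv2.minAreaRect(c.astype(np.float32)))
hsv=cv2.cvtColor(t["pixels"],cv2.COLOR_RGB2HSV); m=cv2.inRange(hsv,(95,120,95),(125,255,255)); m[:,:405]=0;m[:,480:]=0;m[:240]=0;m[268:]=0
ct=max(cv2.findContours(m,0,2)[0],key=cv2.contourArea); print(cv2.minAreaRect(plane(t,cv2.convexHull(ct).reshape(-1,2),.095)[:,:2].astype(np.float32)))
E
```

```text
pos [0.556 0.33  0.208] shift [-1.321 -0.382  0.093] turn [-0.001 -0.    -0.246] | mm [-396. -115.   28.] deg [ -0.1  -0.  -29.6]
pos [0.574 0.199 0.208] shift [-1.538 -0.764  0.094] turn [-0.001 -0.    -0.246] | mm [-461. -229.   28.] deg [ -0.1  -0.  -29.6]
pos [0.575 0.193 0.208] shift [-1.548 -0.782  0.094] turn [-0.001 -0.    -0.246] | mm [-464. -235.   28.] deg [ -0.1  -0.  -29.6]
pos [0.556 0.33  0.208] shift [-1.321 -0.382  0.093] turn [-0.000e+00  1.000e-03  1.254e+00] | mm [-396. -115.   28.] deg [-0.000e+00  1.000e-01  1.504e+02]
[[0.5216, -0.2713], [0.5189, -0.4071], [0.4906, -0.4076], [0.4933, -0.2696]]
((0.506129264831543, -0.3388889729976654), (0.13800950348377228, 0.028334610164165497), 88.87122344970703)
((0.5080984234809875, -0.3391271233558655), (0.13312093913555145, 0.024577787145972252), 88.55785369873047)
```

```bash
python3 -m pendant '[[1,-0.95,-0.25,0,0,0,-0.246],[1,-0.95,-0.25,0,0,0,-0.246],[1,-0.95,-0.25,0,0,0,-0.246],[1,-0.95,-0.25,0,0,0,-0.246],[1,-0.95,-0.25,0,0,0,-0.246],[1,-0.95,-0.25,0,0,0,-0.246],[1,-0.95,-0.25,0,0,0,-0.246]]' 20; python3 - <<'E'
from h import *
from bench import r
st=r.read_state()
Rt=tool(yaw+np.pi/2)
for y in(.13,.018,.012): move(st,S(-.07,y,.208),Rt)
print(st["width"])
E
```

```text
time: 0.98
ee_pos: [0.4659, 0.408, 0.2361]
eef_rot: [-0.07, 0.998, 0.0, -0.001]
ft_force: [0.0, 0.1, 0.5]
width: 0.0247
grip_force: 0.0
pos [0.558 0.31  0.208] shift [-0.26  -0.367  0.093] turn [ 0. -0. -0.] | mm [ -78. -110.   28.] deg [ 0.  -0.1 -0. ]
pos [0.574 0.199 0.208] shift [-0.26  -0.74   0.093] turn [ 0. -0. -0.] | mm [ -78. -222.   28.] deg [ 0.  -0.1 -0. ]
pos [0.575 0.193 0.208] shift [-0.26  -0.76   0.093] turn [ 0. -0. -0.] | mm [ -78. -228.   28.] deg [ 0.  -0.1 -0. ]
0.024700766063716115
```

```bash
python3 -m pendant '[[1,-0.2,-0.15,0.093,0,0,0],[1,-0.26,-0.33,0.093,0,0,0],[1,-0.26,-0.42,0.093,0,0,0],[1,-0.26,-0.48,0.093,0,0,0],[1,-0.26,-0.54,0.093,0,0,0],[1,-0.26,-0.6,0.093,0,0,0],[1,-0.26,-0.64,0.093,0,0,0],[1,-0.26,-0.68,0.093,0,0,0]]'; python3 -m pendant '[[1,0,-0.03,0,0,0,0],[1,0,-0.06,0,0,0,0],[1,0,-0.08,0,0,0,0],[1,0,-0.09,0,0,0,0],[1,0,-0.09,0,0,0,0],[1,0,-0.09,0,0,0,0],[1,0,-0.09,0,0,0,0],[1,0,-0.09,0,0,0,0]]'
cat > look.py <<'E'
from h import *
from bench import r,optics
import sys
c=[optics.camera(n) for n in("top","side")]
def ends(c):
    q=cv2.cvtColor(c["pixels"],cv2.COLOR_RGB2HSV); m=cv2.inRange(q,(0,150,70),(8,255,255))|cv2.inRange(q,(172,150,70),(180,255,255))
    pp=proj(c,[S(x,y,z) for x in(0,-.085) for y in(-.06,.06) for z in(.2,.325)]); a=pp.min(0).astype(int);b=pp.max(0).astype(int)
    k=np.zeros_like(m);k[a[1]:b[1],a[0]:b[0]]=1; return m*k
st=r.read_state(); print(st["time"],st["ee_pos"].round(4),"tcp in stand",[round(float((st["ee_pos"]-P)@v)*1e3,1) for v in(Xs,Ys)],st["ft_force"].round(1))
for n,cc in zip(("top","side"),c):
    m=ends(cc); v,u=np.nonzero(m)
    # hook angle by best overlap of the prong model with red pixels
    d=cv2.distanceTransform(1-(m>0).astype(np.uint8),cv2.DIST_L2,3)
    best=[]
    for a in np.arange(-.6,.6,.005):
        pr=[S(x,.11*np.sin(a),.32-.11*np.cos(a)) for x in np.linspace(-.08,-.01,15)]
        uv=proj(cc,pr).round().astype(int); best.append((np.minimum(d[uv[:,1],uv[:,0]],8).mean(),a))
    print(n,len(u),"hook angle",np.round(min(best),3))
if len(sys.argv)>1: cv2.imwrite(f"pics/{sys.argv[1]}.png",np.hstack([cv2.resize(cc["pixels"][b:b+150,a:a+150,::-1],None,fx=2.6,fy=2.6,interpolation=cv2.INTER_CUBIC) for cc,(a,b) in zip(c,((150,120),(150,190)))]))
E
python3 look.py hk1; python3 look.py
```

```text
time: 1.98
ee_pos: [0.5722, 0.2163, 0.2087]
eef_rot: [-0.071, 0.998, 0.0, 0.0]
ft_force: [1.0, -0.5, -0.1]
width: 0.0006
grip_force: 0.0
time: 2.98
ee_pos: [0.5761, 0.1899, 0.2086]
eef_rot: [-0.07, 0.998, 0.0, 0.0]
ft_force: [0.5, -0.4, 0.4]
width: 0.0006
grip_force: 0.0
3.075 [0.5761 0.1898 0.2086] tcp in stand [-69.4, 8.6] [ 0.3  0.2 -0.4]
top 0 hook angle [ 8.  -0.6]
side 10 hook angle [ 8.  -0.6]
3.175 [0.5761 0.1898 0.2086] tcp in stand [-69.4, 8.6] [ 0.2  0.7 -0.2]
top 0 hook angle [ 8.  -0.6]
side 10 hook angle [ 8.  -0.6]
```

View pics/hk1.png

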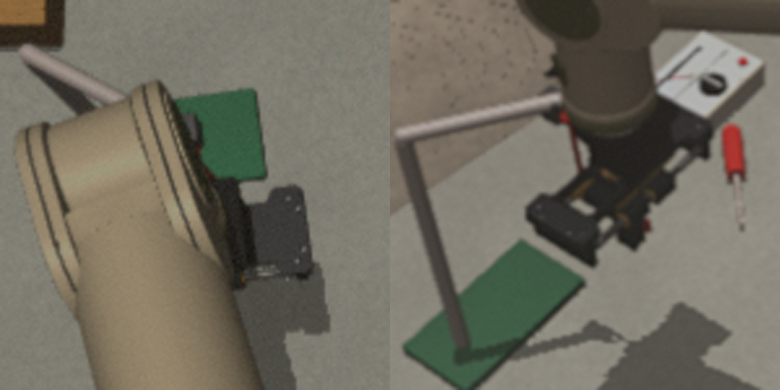

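Side view: the shank top shows at crop (567,130) and a bit of prong behind the finger at (645,225). The finger is against the hook. I wait, then check for motion.

```bash
cat > mo.py <<'E'
from h import *
from bench import r,optics
# rms motion of red pixels over several side frames
fr=[optics.camera("side")["pixels"][185:300,190:280].astype(int) for _ in range(6)]
red=[(f[...,0]-f[...,1:].max(2)>35) for f in fr]
for m in red:
    v,u=np.nonzero(m); print(len(u),np.round([u.mean()+190,v.mean()+185],2) if len(u) else "")
print(r.read_state()["time"])
E
python3 -m pendant '[[1,0,0,0,0,0,0],[1,0,0,0,0,0,0],[1,0,0,0,0,0,0],[1,0,0,0,0,0,0],[1,0,0,0,0,0,0],[1,0,0,0,0,0,0],[1,0,0,0,0,0,0],[1,0,0,0,0,0,0]]'; python3 mo.py
```

```text
time: 4.18
ee_pos: [0.5761, 0.1897, 0.2086]
eef_rot: [-0.07, 0.998, 0.0, -0.0]
ft_force: [-0.1, -0.5, -0.0]
width: 0.0007
grip_force: 0.0
46 [262.33 242.98]
47 [261.38 242.79]
45 [262.   243.02]
47 [261.38 242.79]
46 [262.33 242.98]
46 [262.33 242.98]
4.475
```

```bash
for i in 1; do python3 -m pendant '[[1,0,0.003,0,0,0,0],[1,0,0.006,0,0,0,0],[1,0,0.009,0,0,0,0],[1,0,0.012,0,0,0,0],[1,0,0.015,0,0,0,0],[1,0,0.018,0,0,0,0],[1,0,0.021,0,0,0,0],[1,0,0.024,0,0,0,0]]'; done; python3 -m pendant '[[1,0,0.003,0,0,0,0],[1,0,0.006,0,0,0,0],[1,0,0.009,0,0,0,0],[1,0,0.012,0,0,0,0],[1,0,0.015,0,0,0,0],[1,0,0.02,0,0,0,0],[1,0,0.03,0,0,0,0],[1,0,0.04,0,0,0,0]]'; python3 -m pendant '[[1,0,0.1,0,0,0,0],[1,0,0.3,0,0,0,0],[1,0,0.5,0,0,0,0],[1,0,0.65,0,0,0,0],[1,0,0.65,0,0,0,0]]';  python3 look.py hk2; python3 look.py;  python3 look.py; python3 look.py
```

```text
time: 5.48
ee_pos: [0.5751, 0.1969, 0.2086]
eef_rot: [-0.07, 0.998, 0.0, -0.0]
ft_force: [0.7, -1.0, -0.5]
width: 0.0002
grip_force: 0.0
time: 6.48
ee_pos: [0.5734, 0.209, 0.2086]
eef_rot: [-0.07, 0.998, 0.0, -0.0]
ft_force: [0.7, -0.2, -0.1]
width: 0.0004
grip_force: 0.0
time: 7.1
ee_pos: [0.5434, 0.4067, 0.2078]
eef_rot: [-0.073, 0.997, 0.001, -0.001]
ft_force: [0.1, -0.7, -1.1]
width: 0.0009
grip_force: 0.0
7.2 [0.5461 0.4017 0.2083] tcp in stand [-69.2, 222.7] [-0.4 -0.6  0.5]
top 100 hook angle [ 0.    -0.005]
side 21 hook angle [ 0.064 -0.02 ]
7.3 [0.547  0.4002 0.2088] tcp in stand [-68.5, 221.1] [ 0.4 -0.8 -0.1]
top 98 hook angle [ 0.   -0.01]
side 21 hook angle [ 0.191 -0.02 ]
7.4 [0.547  0.4003 0.209 ] tcp in stand [-68.6, 221.1] [ 0.4 -0.4 -0.2]
top 100 hook angle [ 0.    -0.015]
side 21 hook angle [ 0.191 -0.02 ]
7.5 [0.5467 0.4008 0.209 ] tcp in stand [-68.8, 221.7] [-0.5  0.7 -0.3]
top 97 hook angle [ 0.   -0.01]
side 18 hook angle [ 0.219 -0.02 ]
```

View pics/hk2.png

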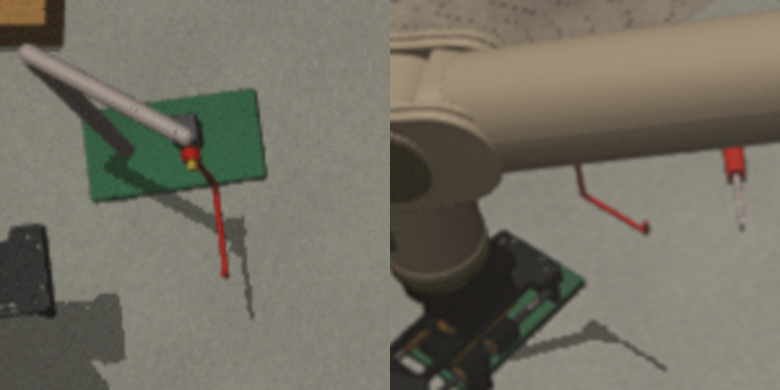

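The hook now hangs plumb and still: pivot at top-crop (191,155), prong from (215,187) to (225,275), model angle about -0.01 rad in 4 frames. Next is the clock.

```bash
python3 - <<'E'
from h import *
from bench import r
st=r.read_state(); print(st["joint_positions"].round(2))
a=np.radians(-1.2)
move(st,np.array([.45,.12,.38]),tool(yaw+np.pi/2-np.radians(60)))
E
```

```text
[-0.74  0.46  0.05  1.35 -0.02  1.34  1.03]
pos [0.45 0.12 0.38] shift [ 0.449 -0.882 -0.57 ] turn [0.    0.    0.499] | mm [ 135. -265. -171.] deg [ 0.   0.  59.9]
```

```bash
python3 -m pendant '[[0.5,0.1,0,-0.2,0,0,0],[0.5,0.2,-0.05,-0.4,0,0,0.08],[0.5,0.35,-0.15,-0.57,0,0,0.17],[0.5,0.45,-0.35,-0.57,0,0,0.25],[0.5,0.45,-0.55,-0.57,0,0,0.33],[0.5,0.45,-0.75,-0.57,0,0,0.42],[0.5,0.45,-0.88,-0.57,0,0,0.5],[0.5,0.45,-0.88,-0.57,0,0,0.5]]'; python3 - <<'E'
from h import *
from bench import r
st=r.read_state(); print(st["joint_positions"].round(2))
a=np.radians(-1.2)
move(st,np.array([.45,-.15,.36]),tool(a))
E
```

```text
time: 8.5
ee_pos: [0.45, 0.1168, 0.3805]
eef_rot: [0.442, 0.897, 0.001, 0.001]
ft_force: [0.1, 0.3, -0.0]
width: 0.022
grip_force: 0.0
[-0.64 -0.08  0.27  1.62  0.02  1.6   0.28]
pos [ 0.45 -0.15  0.36] shift [-0.706 -0.542  0.067] turn [ 0.001 -0.     0.322] | mm [-212. -163.   20.] deg [ 0.1 -0.  38.7]
```

```bash
python3 -m pendant '[[-1,-0.2,-0.15,0.03,0,0,0.08],[-1,-0.4,-0.3,0.06,0,0,0.17],[-1,-0.55,-0.42,0.06,0,0,0.25],[-1,-0.7,-0.54,0.06,0,0,0.32],[-1,-0.7,-0.54,0.06,0,0,0.322]]'; python3 - <<'E'
from h import *
from bench import r
st=r.read_state(); print(st["joint_positions"].round(2))
a=np.radians(-1.2); Rt=tool(a,-np.radians(20)); C=np.array([.507,-.339,0]); yc=np.array([-np.sin(a),np.cos(a),0]); z=Rt.apply([0,0,1])
for z0 in(.087,):
  g=C-.053*yc+[0,0,z0]; T=g+.005*z
  move(st,T-.12*z,Rt); move(st,T,Rt)
E
```

```text
time: 9.12
ee_pos: [0.4505, -0.1474, 0.3619]
eef_rot: [0.713, 0.701, 0.0, 0.0]
ft_force: [0.2, 0.2, 0.2]
width: 0.0638
grip_force: 0.0
[-0.37 -0.08  0.56  1.65  0.04  1.56  0.17]
pos [ 0.505 -0.431  0.195] shift [-0.943  0.197  0.556] turn [0.    0.167 0.002] | mm [-283.   59.  167.] deg [ 0.  20.   0.3]
pos [ 0.506 -0.39   0.082] shift [-0.807  0.197  0.932] turn [0.    0.167 0.002] | mm [-242.   59.  280.] deg [ 0.  20.   0.3]
```

```bash
python3 -m pendant '[[-1,-0.2,0.05,0,0,0.05,0],[-1,-0.4,0.1,0,0,0.1,0],[-1,-0.6,0.15,0.1,0,0.167,0],[-1,-0.8,0.197,0.25,0,0.167,0.002],[-1,-0.94,0.197,0.42,0,0.167,0.002],[-1,-0.943,0.197,0.556,0,0.167,0.002],[-1,-0.943,0.197,0.556,0,0.167,0.002]]'; python3 - <<'E'
from h import *
from bench import r,optics
st=r.read_state(); print(st["joint_positions"].round(2))
a=np.radians(-1.2); Rt=tool(a,-np.radians(20)); C=np.array([.507,-.339,0]); yc=np.array([-np.sin(a),np.cos(a),0]); z=Rt.apply([0,0,1])
T=C-.053*yc+[0,0,.087]+.005*z
move(st,T,Rt)
c=optics.camera("side"); cv2.imwrite("pics/pre.png",cv2.resize(c["pixels"][60:330,290:610,::-1],None,fx=2,fy=2))
E
```

```text
time: 10.0
ee_pos: [0.5066, -0.4261, 0.1893]
eef_rot: [0.701, 0.691, 0.124, -0.126]
ft_force: [-0.1, 0.5, 1.2]
width: 0.0873
grip_force: 0.0
[ 0.32  0.74  0.77  1.21 -0.68  1.69  1.03]
pos [ 0.506 -0.39   0.082] shift [-0.012 -0.002  0.376] turn [-0.004 -0.003  0.002] | mm [ -4.  -1. 113.] deg [-0.5 -0.4  0.2]
```

View pics/pre.png

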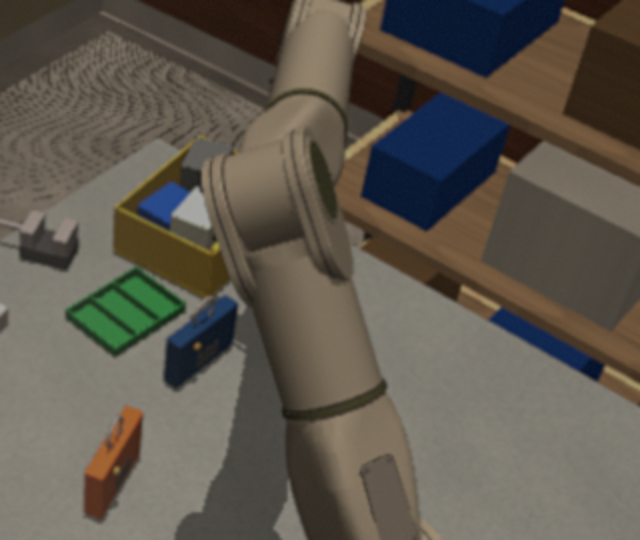

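Side view: clock A stands with its loop top near crop (212,302), its back and key facing the robot, and the arm clear of everything. Descend and grip.

```bash
python3 -m pendant '[[-1,0,0,0.08,0,0,0],[-1,-0.01,0,0.16,0,0,0],[-1,-0.012,0,0.24,0,0,0],[-1,-0.012,0,0.3,0,0,0],[-1,-0.012,0,0.35,0,0,0],[-1,-0.012,0,0.372,0,0,0],[-1,-0.012,0,0.374,0,0,0]]' 50 && python3 -m pendant '[[1,0,0,0,0,0,0],[1,0,0,0,0,0,0],[1,0,0,0,0,0,0],[1,0,0,0,0,0,0],[1,0,0,0,0,0,0],[1,0,0,0,0,0,0],[1,0,0,0,0,0,0],[1,0,0,0,0,0,0]]' 50
```

```text
time: 10.92
ee_pos: [0.508, -0.3921, 0.0883]
eef_rot: [0.701, 0.691, 0.124, -0.122]
ft_force: [0.4, -0.3, 0.3]
width: 0.087
grip_force: 0.0
time: 11.92
ee_pos: [0.5078, -0.3921, 0.0881]
eef_rot: [0.701, 0.691, 0.124, -0.122]
ft_force: [0.2, 0.7, -0.3]
width: 0.0296
grip_force: 49.9
```

```bash
python3 - <<'E'
from h import *
from bench import r
st=r.read_state(); R0=R.from_quat(st["eef_rot"])
move(st,st["ee_pos"]+[0,0,.24],R0)
move(st,np.array([.5,-.15,.325]),tool(np.radians(4),-np.radians(20)))
E
python3 -m pendant '[[1,0.006,0,-0.02,0,0,0],[1,0.04,0,-0.11,0,0,0],[1,0.08,0,-0.22,0,0,0],[1,0.12,0,-0.33,0,0,0],[1,0.16,0,-0.44,0,0,0],[1,0.2,0,-0.55,0,0,0],[1,0.24,0,-0.66,0,0,0],[1,0.27,0,-0.75,0,0,0]]' 60; python3 - <<'E'
from h import *
from bench import r,optics
st=r.read_state(); print(st["joint_positions"].round(2))
move(st,np.array([.5,-.13,.325]),tool(np.radians(4),-np.radians(20)))
E
```

```text
pos [ 0.508 -0.392  0.328] shift [ 0.274 -0.001 -0.752] turn [0. 0. 0.] | mm [  82.   -0. -225.] deg [0. 0. 0.]
pos [ 0.5   -0.15   0.325] shift [ 1.028 -0.038 -0.465] turn [ 0.013 -0.    -0.038] | mm [ 309.  -12. -140.] deg [ 1.6 -0.  -4.6]
time: 12.92
ee_pos: [0.5078, -0.3933, 0.3291]
eef_rot: [0.701, 0.691, 0.124, -0.122]
ft_force: [0.2, -0.0, -2.2]
width: 0.0297
grip_force: 59.9
[ 0.28  0.63  0.81  1.07 -0.65  1.88  0.92]
pos [ 0.5   -0.13   0.325] shift [ 0.82  -0.039  0.313] turn [ 0.014  0.    -0.038] | mm [246. -12.  94.] deg [ 1.6  0.  -4.5]
```

```bash
python3 -m pendant '[[1,0.05,0,0.02,0,0,0],[1,0.15,0,0.057,0,0,-0.01],[1,0.28,-0.01,0.107,0,0,-0.02],[1,0.42,-0.02,0.16,0,0,-0.03],[1,0.56,-0.03,0.214,0.01,0,-0.038],[1,0.7,-0.039,0.267,0.014,0,-0.038],[1,0.79,-0.039,0.301,0.014,0,-0.038],[1,0.82,-0.039,0.313,0.014,0,-0.038]]'; python3 - <<'E'
from h import *
from bench import r,optics
st=r.read_state(); print(st["joint_positions"].round(2))
move(st,S(-.155,-.053,.325),tool(yaw,-np.radians(20)))
E
```

```text
time: 13.92
ee_pos: [0.5, -0.128, 0.3238]
eef_rot: [0.67, 0.721, 0.119, -0.128]
ft_force: [-1.1, -0.5, -1.6]
width: 0.0297
grip_force: 59.9
[-0.31  0.2   0.79  1.56 -0.44  1.64  0.57]
pos [0.5   0.117 0.325] shift [0.765 0.059 0.276] turn [ 0.011 -0.001 -0.031] | mm [230.  18.  83.] deg [ 1.3 -0.1 -3.7]
```

```bash
python3 -m pendant '[[1,0.05,0,0.02,0,0,0],[1,0.15,0.01,0.055,0,0,-0.01],[1,0.28,0.02,0.1,0,0,-0.02],[1,0.42,0.03,0.152,0.005,0,-0.03],[1,0.56,0.04,0.2,0.01,0,-0.031],[1,0.68,0.05,0.246,0.011,0,-0.031],[1,0.75,0.059,0.27,0.011,0,-0.031],[1,0.765,0.059,0.276,0.011,0,-0.031]]'; python3 -m pendant '[[1,0,0,0,0,0,0],[1,0,0,0,0,0,0]]'; python3 - <<'E'
from h import *
from bench import r,optics
st=r.read_state(); print(st["joint_positions"].round(2))
move(st,S(-.155,-.053,.192),tool(yaw,-np.radians(20)))
c=[optics.camera(n) for n in("top","side")]
import pickle; pickle.dump((c,st),open("carry.pkl","wb"))
o=st["ee_pos"]+.053*Ys
for cc in c: print(proj(cc,[o,S(-.042,0,.21)]).round())
im=[]
for cc in c:
    u,v=proj(cc,[o])[0].astype(int); u=max(75,min(565,u));v=max(75,min(405,v)); print(u-75,v-75)
    im.append(cv2.resize(cc["pixels"][v-75:v+75,u-75:u+75,::-1],None,fx=2.6,fy=2.6,interpolation=cv2.INTER_CUBIC))
cv2.imwrite("pics/carry.png",np.hstack(im))
E
```

```text
time: 14.92
ee_pos: [0.5004, 0.1156, 0.324]
eef_rot: [0.646, 0.743, 0.114, -0.132]
ft_force: [0.2, 0.0, -3.3]
width: 0.0295
grip_force: 59.9
time: 15.18
ee_pos: [0.5009, 0.1133, 0.3243]
eef_rot: [0.647, 0.742, 0.114, -0.131]
ft_force: [-0.8, -0.8, -1.6]
width: 0.0296
grip_force: 59.9
[-0.63  0.05  0.58  1.66 -0.38  1.47  0.12]
pos [0.5   0.117 0.192] shift [-0.14  -0.001  0.418] turn [ 0.001 -0.    -0.002] | mm [-42.  -0. 126.] deg [ 0.1 -0.  -0.2]
[[233. 250.]
 [235. 208.]]
[[267. 261.]
 [236. 272.]]
158 175
192 185
```

View pics/carry.png

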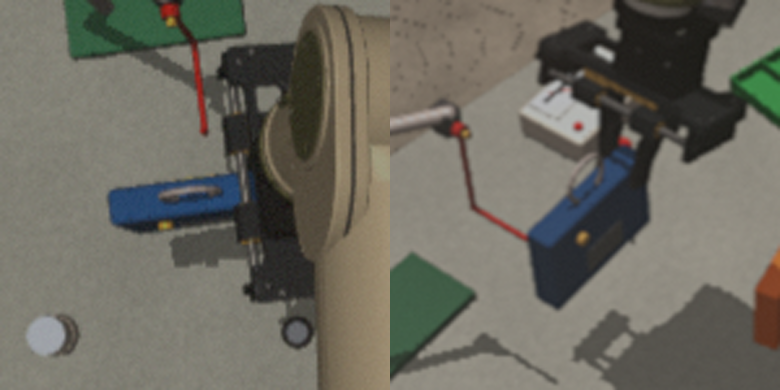

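```bash
python3 - <<'E'
from h import *
import pickle
(c,st)=pickle.load(open("carry.pkl","rb")); t,s=c
a=tri(c,[(231.5,246.9),(269.7,245.4)])
print("loop apex tri",a.round(4)," stand:",((a-P)@Xs*1e3).round(1),((a-P)@Ys*1e3).round(1)); print("reproj",proj(t,[a]),proj(s,[a]))
e=st["ee_pos"]; print("tcp stand",((e-P)@Xs*1e3).round(1),((e-P)@Ys*1e3).round(1),e[2])
z=R.from_quat(st["eef_rot"]).apply([0,0,1]); print("expected apex (grip depth)", (e+.053*Ys+[0,0,.138-.088]).round(4))
b=a-[0,0,.138]
for roll in(0,.05,-.05):
  yy=np.cos(roll)*Ys+[0,0,np.sin(roll)]; zz=np.cross(Xs,yy)
  b=a-.138*zz
  box=[b+x*Xs+y*yy+h*zz for x in(-.015,.015) for y in(.07,) for h in(0,.095)]+[b-.015*Xs-.07*yy]
  print(roll,"x-,y+,bot/top; x+ ; bot x-,y- | top crop",((proj(t,box)-[158,175])*2.6).round().astype(int).tolist(),"side",((proj(s,box)-[192,185])*2.6+[390,0]).round().astype(int).tolist())
# loop mask pixels, stand/hook check
print("plumb prong ends top crop",((proj(t,[S(-.084,0,.227),S(0,0,.21)])-[158,175])*2.6).round().tolist(),"side",((proj(s,[S(-.084,0,.21),S(0,0,.21),S(-.084,0,.227)])-[192,185])*2.6+[390,0]).round().tolist())
E
```

```text
loop apex tri [0.4933 0.1582 0.3728]  stand: -155.8 -11.0
reproj [[232.46002164 248.07863852]] [[268.41654431 245.14429282]]
tcp stand -154.6 -56.5 0.32432307556807666
expected apex (grip depth) [0.4934 0.1658 0.3743]
0 x-,y+,bot/top; x+ ; bot x-,y- | top crop [[145, 234], [119, 226], [141, 201], [115, 189], [303, 212]] side [[563, 310], [555, 244], [539, 295], [529, 229], [655, 218]]
0.05 x-,y+,bot/top; x+ ; bot x-,y- | top crop [[137, 235], [116, 226], [133, 201], [111, 189], [296, 213]] side [[558, 312], [553, 243], [534, 297], [527, 227], [651, 224]]
-0.05 x-,y+,bot/top; x+ ; bot x-,y- | top crop [[154, 233], [123, 226], [150, 200], [119, 189], [311, 210]] side [[568, 307], [557, 245], [544, 292], [531, 230], [659, 211]]
plumb prong ends top crop [[201.0, 129.0], [194.0, 42.0]] side [[536.0, 246.0], [472.0, 208.0], [534.0, 234.0]]
```

Carry view: clock held level (roll about 0.03). In top crop the loop apex is at (191,187) and the hook tip at (205,130), plumb; in side crop the loop apex is at (592,157). Now I lower to threading height in front of the tip.

```bash
python3 -m pendant '[[1,-0.01,0,0.03,0,0,0],[1,-0.03,0,0.09,0,0,0],[1,-0.05,0,0.16,0,0,0],[1,-0.08,0,0.24,0,0,0],[1,-0.105,0,0.32,0,0,0],[1,-0.125,0,0.38,0,0,0],[1,-0.132,0,0.41,0,0,0],[1,-0.132,0,0.415,0,0,0]]'; python3 -m pendant '[[1,0,0,0,0,0,0],[1,0,0,0,0,0,0]]'; cat > see.py <<'E'
from h import *
from bench import r,optics
import sys
st=r.read_state(); e=st["ee_pos"]
print("tcp stand",((e-P)@Xs*1e3).round(1),((e-P)@Ys*1e3).round(1),(e[2]*1e3).round(1),st["ft_force"].round(1),st["width"].round(4))
for x,y,z in eval(sys.argv[2]): move(st,S(x,y,z),tool(yaw,-np.radians(20)))
c=[optics.camera(n) for n in("top","side")]; im=[]
for cc in c:
    u,v=proj(cc,[S(-.06,0,.2)])[0].astype(int)
    print("prong model",((proj(cc,[S(-.084,0,.227),S(-.084,0,.21),S(0,0,.21)])-[u-60,v-60])*3.3).round().tolist())
    im.append(cv2.resize(cc["pixels"][v-60:v+60,u-60:u+60,::-1],None,fx=3.3,fy=3.3,interpolation=cv2.INTER_CUBIC))
cv2.imwrite(f"pics/{sys.argv[1]}.png",np.hstack(im))
E
python3 see.py thr "[(-.155,-.052,.193),(-.1,-.052,.193),(-.062,-.052,.193)]"
```

```text
time: 16.27
ee_pos: [0.4997, 0.1203, 0.1933]
eef_rot: [0.646, 0.743, 0.114, -0.132]
ft_force: [0.7, 0.4, -1.8]
width: 0.0294
grip_force: 59.9
time: 16.52
ee_pos: [0.5002, 0.1203, 0.1945]
eef_rot: [0.646, 0.743, 0.115, -0.131]
ft_force: [1.1, -0.2, -1.6]
width: 0.0295
grip_force: 59.9Traceback (most recent call last):
  File "see.py", line 5, in <module>
    print("tcp stand",((e-P)@Xs*1e3).round(1),((e-P)@Ys*1e3).round(1),(e[2]*1e3).round(1),st["ft_force"].round(1),st["width"].round(4))
                                                                                                                  ^^^^^^^^^^^^^^^^^
AttributeError: 'float' object has no attribute 'round'
```

```bash
sed -i 's/st\["width"\].round(4)/round(st["width"],4)/' see.py; python3 see.py thr "[(-.155,-.052,.193),(-.1,-.052,.193),(-.062,-.052,.193)]"
```

```text
tcp stand -154.3 -49.4 194.5 [ 1.1 -0.2 -1.6] 0.0295
pos [0.5   0.118 0.193] shift [-0.01  -0.002  0.002] turn [ 0.001 -0.001 -0.001] | mm [-3. -1.  0.] deg [ 0.1 -0.1 -0.1]
pos [0.554 0.125 0.193] shift [-0.009  0.181  0.002] turn [ 0.001 -0.001 -0.001] | mm [-3. 54.  1.] deg [ 0.1 -0.1 -0.1]
pos [0.592 0.131 0.193] shift [-0.009  0.308  0.002] turn [ 0.001 -0.001 -0.001] | mm [-3. 92.  1.] deg [ 0.1 -0.1 -0.1]
prong model [[196.0, 227.0], [200.0, 230.0], [186.0, 116.0]]
prong model [[219.0, 192.0], [221.0, 206.0], [141.0, 158.0]]
```

View pics/thr.png

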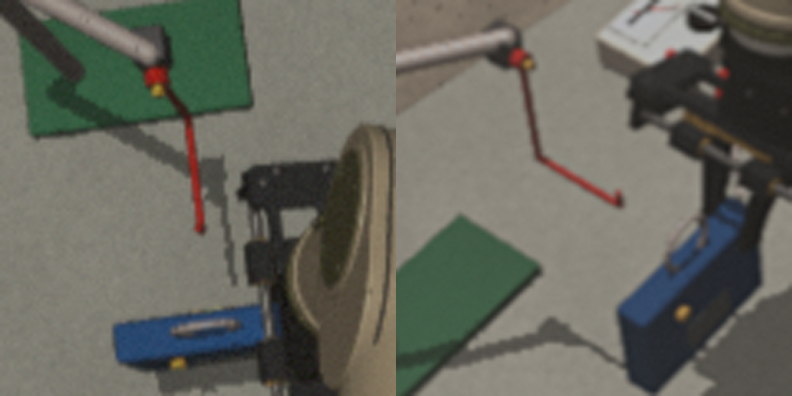

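Threading view: hook tip at (201,230) top and (617,200) side. The loop centre is at (207,325) top and (687,243) side, on the prong's extended line within about 3 mm. Insert slowly.

```bash
python3 -m pendant '[[1,-0.005,0.02,0.002,0,0,0],[1,-0.009,0.05,0.002,0,0,0],[1,-0.009,0.085,0.002,0,0,0],[1,-0.009,0.12,0.002,0,0,0],[1,-0.009,0.155,0.002,0,0,0],[1,-0.009,0.19,0.002,0,0,0],[1,-0.009,0.215,0.002,0,0,0],[1,-0.009,0.225,0.002,0,0,0]]'; python3 -m pendant '[[1,0,0.02,0,0,0,0],[1,0,0.045,0,0,0,0],[1,0,0.07,0,0,0,0],[1,0,0.08,0,0,0,0],[1,0,0.083,0,0,0,0],[1,0,0.083,0,0,0,0],[1,0,0.083,0,0,0,0]]'; python3 see.py ins "[(-.062,-.052,.193),(-.062,-.052,.169),(-.062,-.052,.163)]"
```

```text
time: 17.62
ee_pos: [0.5674, 0.1274, 0.1921]
eef_rot: [0.646, 0.743, 0.114, -0.131]
ft_force: [0.5, -0.7, -3.1]
width: 0.0294
grip_force: 59.9
time: 18.5
ee_pos: [0.5915, 0.1308, 0.1923]
eef_rot: [0.646, 0.743, 0.114, -0.131]
ft_force: [-0.4, 0.6, -2.6]
width: 0.0296
grip_force: 59.9
tcp stand -62.4 -52.0 192.3 [-0.4  0.6 -2.6] 0.0296
pos [0.592 0.131 0.193] shift [ 0.001  0.001 -0.002] turn [ 0.    -0.    -0.001] | mm [ 0.  0. -1.] deg [ 0.  -0.1 -0.1]
pos [0.592 0.131 0.169] shift [-0.027  0.001  0.073] turn [ 0.    -0.    -0.001] | mm [-8.  0. 22.] deg [ 0.  -0.1 -0.1]
pos [0.592 0.131 0.163] shift [-0.034  0.001  0.092] turn [ 0.    -0.    -0.001] | mm [-10.   0.  28.] deg [ 0.  -0.1 -0.1]
prong model [[196.0, 227.0], [200.0, 230.0], [186.0, 116.0]]
prong model [[219.0, 192.0], [221.0, 206.0], [141.0, 158.0]]
```

View pics/ins.png

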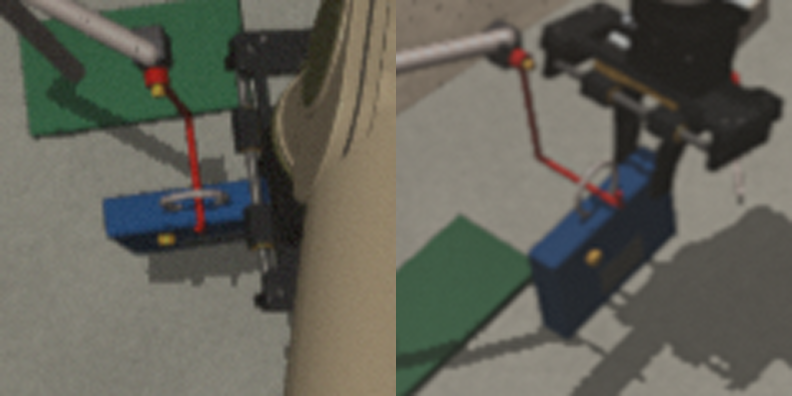

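Threaded: the prong passes through the loop, with the tip at (200,230) top and (617,200) side in front of the loop. Now I lower it until the hook carries the weight.

```bash
python3 -m pendant '[[1,-0.004,0,0.01,0,0,0],[1,-0.009,0,0.025,0,0,0],[1,-0.014,0,0.04,0,0,0],[1,-0.019,0,0.052,0,0,0],[1,-0.021,0,0.058,0,0,0],[1,-0.022,0,0.06,0,0,0],[1,-0.022,0,0.06,0,0,0]]'; python3 -m pendant '[[1,-0.001,0,0.003,0,0,0],[1,-0.001,0,0.003,0,0,0],[1,-0.001,0,0.003,0,0,0]]' | grep -E "ee_pos|ft"; python3 -m pendant '[[1,-0.001,0,0.003,0,0,0],[1,-0.001,0,0.003,0,0,0],[1,-0.001,0,0.003,0,0,0]]' | grep -E "ee_pos|ft"; python3 -m pendant '[[1,-0.001,0,0.003,0,0,0],[1,-0.001,0,0.003,0,0,0],[1,-0.001,0,0.003,0,0,0]]' | grep -E "ee_pos|ft"
```

```text
time: 19.48
ee_pos: [0.5917, 0.1308, 0.1731]
eef_rot: [0.646, 0.743, 0.114, -0.131]
ft_force: [0.2, -0.5, -1.8]
width: 0.0296
grip_force: 59.9
ee_pos: [0.5916, 0.1308, 0.1721]
ft_force: [-0.2, -0.0, -1.4]
ee_pos: [0.5916, 0.1309, 0.1711]
ft_force: [-0.1, -0.5, -2.5]
ee_pos: [0.5916, 0.1309, 0.1702]
ft_force: [-0.2, 0.7, -1.8]
```

```bash
for i in 1; do python3 -m pendant '[[1,-0.001,0,0.003,0,0,0],[1,-0.001,0,0.003,0,0,0],[1,-0.001,0,0.003,0,0,0]]' | grep -E "ee_pos|ft"; done;  python3 -m pendant '[[1,-0.001,0,0.003,0,0,0],[1,-0.001,0,0.003,0,0,0],[1,-0.001,0,0.003,0,0,0]]' | grep -E "ee_pos|ft"; python3 - <<'E'
from bench import r; print(r.read_state()["torque"])
E
```

```text
ee_pos: [0.5916, 0.1309, 0.1692]
ft_force: [0.4, 0.4, -2.0]
ee_pos: [0.5917, 0.1309, 0.1684]
ft_force: [-0.1, 0.1, -2.1]
[-0.63548497 -0.05761506 -0.02456326]
```

```bash
python3 -m pendant '[[1,-0.001,0,0.003,0,0,0],[1,-0.001,0,0.003,0,0,0],[1,-0.001,0,0.003,0,0,0]]' | grep -E "ee_pos|ft";  python3 -m pendant '[[1,-0.001,0,0.003,0,0,0],[1,-0.001,0,0.003,0,0,0],[1,-0.001,0,0.003,0,0,0]]' | grep -E "ee_pos|ft";  python3 -m pendant '[[1,-0.001,0,0.003,0,0,0],[1,-0.001,0,0.003,0,0,0],[1,-0.001,0,0.003,0,0,0]]' | grep -E "ee_pos|ft"
```

```text
ee_pos: [0.5918, 0.1311, 0.1677]
ft_force: [-0.9, -0.4, 2.2]
ee_pos: [0.5919, 0.1313, 0.1672]
ft_force: [-1.8, -0.8, 5.8]
ee_pos: [0.592, 0.1316, 0.1668]
ft_force: [-2.5, 0.2, 10.2]
```

```bash
python3 -m pendant '[[1,0.001,0,-0.004,0,0,0],[1,0.003,0,-0.007,0,0,0],[1,0.003,0,-0.007,0,0,0],[1,0.003,0,-0.007,0,0,0]]' 10| grep -E "ee_pos|ft|grip";python3 -m pendant '[[1,0,0,0,0,0,0],[0.25,0,0,0,0,0,0],[0.2,0,0,0,0,0,0],[0.15,0,0,0,0,0,0],[0.1,0,0,0,0,0,0],[0,0,0,0,0,0,0],[-0.1,0,0,0,0,0,0],[-0.2,0,0,0,0,0,0]]' 3; python3 look.py rel; python3 look.py
```

```text
ee_pos: [0.5915, 0.131, 0.1673]
ft_force: [-0.1, -0.4, -1.6]
grip_force: 10.0
time: 23.98
ee_pos: [0.5916, 0.1311, 0.1678]
eef_rot: [0.646, 0.743, 0.114, -0.131]
ft_force: [0.2, 0.4, 1.2]
width: 0.0501
grip_force: 0.0
24.075 [0.5916 0.1311 0.1678] tcp in stand [-62.3, -51.6] [ 0.4 -0.4 -0.5]
top 93 hook angle [0.064 0.015]
side 34 hook angle [ 0.647 -0.01 ]
24.175 [0.5916 0.1311 0.1678] tcp in stand [-62.3, -51.6] [ 0.1 -0.9 -0.2]
top 96 hook angle [0.064 0.01 ]
side 38 hook angle [ 0.338 -0.02 ]
```

```bash
python3 -m pendant '[[-0.6,0,0,0,0,0,0],[-0.6,0,0,-0.01,0,0,0],[-0.6,0,0,-0.04,0,0,0],[-0.6,0,0,-0.08,0,0,0],[-0.6,0,0,-0.13,0,0,0],[-0.6,0,0,-0.2,0,0,0],[-0.6,0,0,-0.28,0,0,0],[-0.6,0,0,-0.33,0,0,0]]' 3; python3 -m pendant '[[-0.6,-0.1,-0.05,-0.05,0,0,0],[-0.6,-0.25,-0.1,-0.1,0,0,0],[-0.6,-0.4,-0.15,-0.15,0,0,0],[-0.6,-0.55,-0.2,-0.2,0,0,0],[-0.6,-0.6,-0.2,-0.2,0,0,0],[-0.6,-0.6,-0.2,-0.2,0,0,0]]'
cat > fin.py <<'E'
from h import *
from bench import r,optics
import time
for n in("top","side","top","side","top","side"):
    c=optics.camera(n); q=cv2.cvtColor(c["pixels"],cv2.COLOR_RGB2HSV); m=cv2.inRange(q,(95,110,40),(125,255,255))
    u,v=proj(c,[S(-.06,0,.13)])[0].astype(int); k=np.zeros_like(m);k[v-45:v+45,u-45:u+45]=1;m*=k
    ct=max(cv2.findContours(m,0,2)[0],key=cv2.contourArea); (a,b),sz,an=cv2.minAreaRect(ct); M=cv2.moments(m*1,True)
    b0=S(-.062,0,.080); box=np.array([b0+x*Xs+y*Ys+[0,0,h] for x in(-.015,.015) for y in(-.07,.07) for h in(0,.095)])
    e=proj(c,box); hull=cv2.convexHull(e.astype(np.float32)); Mh=cv2.moments(hull)
    print(n,"blob",round(M["m10"]/M["m00"],2),round(M["m01"]/M["m00"],2),"area",M["m00"],"| expected",round(Mh["m10"]/Mh["m00"],2),round(Mh["m01"]/Mh["m00"],2),"area",Mh["m00"])
print(r.read_state()["time"],r.read_state()["ee_pos"],r.read_state()["ft_force"])
E
python3 fin.py; python3 look.py
```

```text
time: 25.18
ee_pos: [0.5968, 0.0967, 0.2627]
eef_rot: [0.646, 0.743, 0.115, -0.131]
ft_force: [-0.6, 0.1, 0.4]
width: 0.0697
grip_force: 0.0
time: 25.92
ee_pos: [0.5633, -0.099, 0.2551]
eef_rot: [0.647, 0.743, 0.114, -0.132]
ft_force: [0.1, 0.3, 0.5]
width: 0.0695
grip_force: 0.0
top blob 239.17 220.07 area 521.0 | expected 240.4 221.77 area 1086.2776902674232
side blob 242.15 286.57 area 281.0 | expected 244.07 295.69 area 1503.3772519030608
top blob 239.59 219.97 area 513.0 | expected 240.4 221.77 area 1086.2776902674232
side blob 242.58 286.18 area 279.0 | expected 244.07 295.69 area 1503.3772519030608
top blob 239.72 220.01 area 518.0 | expected 240.4 221.77 area 1086.2776902674232
side blob 242.8 286.02 area 282.0 | expected 244.07 295.69 area 1503.3772519030608
26.225 [ 0.56349029 -0.09728803  0.25555808] [-0.55589196 -0.19000231  0.49759904]
26.325 [ 0.5634 -0.0978  0.2556] tcp in stand [-122.5, -274.3] [-0.3  0.6  0.6]
top 93 hook angle [ 0.127 -0.015]
side 32 hook angle [ 0.374 -0.02 ]
```

```bash
for k in 1 2 3; do python3 -m pendant '[[-0.6,0,0,0,0,0,0],[-0.6,0,0,0,0,0,0],[-0.6,0,0,0,0,0,0],[-0.6,0,0,0,0,0,0],[-0.6,0,0,0,0,0,0],[-0.6,0,0,0,0,0,0],[-0.6,0,0,0,0,0,0],[-0.6,0,0,0,0,0,0]]' >/dev/null; done; for i in 1 2 3 4; do python3 fin.py | grep blob|cut -d'|' -f1; done; python3 look.py
```

```text
top blob 238.8 220.07 area 518.0 
side blob 242.23 286.48 area 280.0 
top blob 239.24 220.02 area 517.0 
side blob 242.31 286.37 area 284.0 
top blob 239.59 219.98 area 520.0 
side blob 242.56 286.18 area 283.0 
top blob 239.85 219.96 area 518.0 
side blob 242.53 286.31 area 284.0 
top blob 239.81 219.93 area 517.0 
side blob 242.47 286.33 area 285.0 
top blob 239.28 220.01 area 517.0 
side blob 242.35 286.4 area 282.0 
top blob 239.03 220.05 area 521.0 
side blob 241.84 286.85 area 275.0 
top blob 238.66 220.11 area 524.0 
side blob 241.69 286.92 area 275.0 
top blob 238.64 220.09 area 523.0 
side blob 242.01 286.65 area 277.0 
top blob 238.98 220.04 area 522.0 
side blob 242.31 286.38 area 284.0 
top blob 239.41 220.03 area 520.0 
side blob 242.24 286.53 area 284.0 
top blob 239.61 219.96 area 518.0 
side blob 242.51 286.21 area 276.0 
30.625 [ 0.5633 -0.0986  0.2554] tcp in stand [-122.7, -275.1] [-0.3  0.7  0.2]
top 93 hook angle [ 0.127 -0.015]
side 32 hook angle [ 0.501 -0.02 ]
```

```bash
python3 -c "from bench import r; print(r.close_job())"
```

```text
the job is handed in; nothing more can be done
None
```

I steadied the hook first, then hung the blue clock on it by its loop and let go. At hand-in, about 31 s in, it swayed by only 1–2 mm, the arm was clear, and the path kept clear of the orange clock and the other things. The verdict was not shown to me.

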